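# Hook down the die cupboard flap and press the die blocks onto its studs

## Robot

A 6-joint arm with a two-finger parallel gripper is mounted at the origin on the work surface. World frame = base frame: x ahead of the robot, y to its left, z up, the work surface at z = 0. Lengths are in m, angles in rad, forces in N, time in s.
With the tool pointing down it reaches from about 0.2 to 0.875 m from the base axis. Payload 3.4 kg.
Tool frame: the origin (TCP) lies between the finger pads; the fingertips stand 25 mm ahead of it and the grasp point (between the pads) lies 6 mm ahead of it (r.nose_length is the z of the fingertips in the tool frame, in m); z points along the fingers, x is the direction in which the jaws open and shut, and the axes are right-handed (so a half turn about z gives the same grasp; the last joint's range is limited). The gripper opens to 94 mm and grips with 3 to 60 N. Pads are 16 mm wide; open, the fingers measure 119 mm over their backs; the gripper's body (75 mm by 177 mm) begins 78 mm behind the grasp point.
Start: joints at [-1.237, 0.276, 1.505, -0, 1.361, -0.121], TCP at [0.253, -0.517, 0.23] pointing down, gripper open.
Joint ranges: [-2.89, 2.89], [-0.75, 2.08], [0.22, 2.7], [-1.18, 4.32], [0.11, 2.71], [-2.7, 2.7]. Speed limits (rad/s): [2.57, 2.57, 3.14, 3.14, 3.14, 3.14].

## Interface

Orientations are given as a unit quaternion [w, x, y, z].
In Python, from plant import r, gripper_to, inverse_kinematics, vision, models, telemetry gives the robot as it stands. Calls block until the motion is done:
- r.move_to(position, orientation): joint-space move of the TCP to a pose.
- r.move_l(position, rot=None, vel=0.15, guard=None): straight line of the TCP; rot=None keeps the orientation; vel is the mean speed in m/s. With guard (N) it stops when the force on the tool has changed by that much, and returns True; else False.
- r.movej(angles): joint-space move.
- gripper_to(opening, f_grip=None): finger opening in m; f_grip is the grip in N (None keeps the last); returns when the fingers have stopped.
- r.hold(seconds).
- inverse_kinematics(position, orientation): joint angles nearest the present ones, or None.
- vision.snapshot(name): name is "scene" or "top"; returns the picture (384x512x3 uint8, red, green, blue); there is no depth.
- vision.get_calibration(name): a dict with "fx", "fy", "cx", "cy" (pixels), "D" ([k1, k2, p1, p2, k3] as OpenCV has them; the pictures are not rectified), "position" and "orientation" of the camera in the world. Camera axes: x right, y down, z forward; pixel columns grow to the right and rows downward; lengths in m; the calibration is good to about 2 mm. A picture is of the moment at which its call begins. get_calibration takes no time and is no camera call.
A pose or a line that the arm cannot do raises r.PlanningError and nothing moves.
- r.sign_off(): hands the job in, once; it reports no verdict.
Trained networks look in the newest picture that a camera, given by its name, has taken for a name from the list of things; names that differ only in an ending like _2 or _b are one class to them, and where a whole thing is asked for, a point or a joint stands for the part that bears it (a point fixed in the world has none). Each returns a list of dicts, best first, with "score" (0 to 1); they miss things now and then, are a little off and sometimes report something else, mostly with a low value. They report only what shows in the picture. A call takes as long as a camera call. They do not tell look-alikes from the thing itself.
- models.boxes_of(thing, camera): "at" ([x, y, z] in m, in world coordinates, good to about 4 mm: the middle of the surface that is visible of it).
- models.regions_of(thing, camera): "pixels" (384x512 bool, what is visible of it).
- models.mark_of(thing, camera): "at" ([x, y, z] in m, in world coordinates, good to about 4 mm: a listed point, or the origin of a listed thing).
Readings, each from a call of its own:
- telemetry.current_t(): time.
- telemetry.current_joints(): joint angles.
- telemetry.current_dq(): joint speeds.
- telemetry.current_joint_efforts(): joint torques, N m.
- telemetry.current_ee_pos(): TCP position.
- telemetry.current_tool_rot(): TCP orientation.
- telemetry.current_wrist_force(): force on the tool from outside, world axes, zero at the start.
- telemetry.current_torque(): the same for the moment, N m.
- telemetry.current_opening(): finger opening in m.
Only numpy, scipy, OpenCV 4.12 (cv2) and the standard library are available. Lean on these libraries where they do the work, as an engineer would, in place of code of your own. Each camera call takes 0.05 s, during which the arm holds its last target. There are 200 camera calls.

## Task

Take the hooked pole from its rest, hook it into the eye at the top of the cupboard's flap and swing the flap right down, using only the pole to move the flap; once done with it, lay the pole back in both notches of its rest, prong down. Press every die block lying on the mat fully home onto the studs of the lowered flap, one block to a seat in any order, and leave the thread, jar and dish where they are.

Things in the scene. Friction and masses are not known exactly. Their poses are not given: they have to be found in the camera images.
- cupboard: white laminate cupboard on side-panel legs, fixed, 324 mm wide, 305 mm high, at the left of the bench, front towards the middle. Origin on the bench, straight below the middle of the flap's hinge line; x points into the cupboard (its front faces its own -x), y along the hinge, z up
- hinge (a point): middle of the flap's hinge line, 110 mm above the cupboard's origin; the line runs along the cupboard's y. Friction holds the flap when nearly upright (1 to 2 N at the eye moves it); beyond about 0.35 rad it sinks by itself, damped, at under 1 rad/s
- flap (a joint): plywood drop flap over the cupboard's front, 292 mm wide, 180 mm long, 14 mm thick, hinged along its lower edge. 0 = shut and upright, outer face in the plane of the hinge; 1.57 = fully down on its stop, level, towards the cupboard's -x, its inner face now the upper side, 124 mm above the bench. Starts up to 0.08 ajar
- eye (a point): centre of the opening of the steel eye (rectangular loop of 8 mm bar) on the middle of the flap's upper edge; it leans out 45 degrees from the shut flap. Flap shut: 15 mm in front of the outer face, 195 mm above the hinge. Opening 36 mm along the hinge and about 28 mm horizontally between cross bar and flap face. Axes as the cupboard's when shut; turns with the flap
- bar (a point): middle of the eye's outer cross bar (8 mm round, parallel to the hinge), on its axis. Flap shut: 32 mm in front of the flap's outer face, 212 mm above the hinge. Side bars run back from its ends, 22 mm either side, to the flap's edge. The prong goes down behind this bar, between it and the flap. Turns with the flap
- pole: hooked pole, 160 g: wooden bar 18 x 18 mm from -130 to +100 mm along its x, origin on its centre line near the centre of mass. From its +x end a steel rod 8 mm thick runs on along the centre line to x = 170 mm and bends straight down (-z) into a prong 8 mm thick, tip 38 mm below the centre line. Starts level in its rest, prong down
- hook (a point): middle of the pole's prong, at x = 170 mm, z = -19 mm in the pole's frame
- rest: fixed wooden pole rest at the right of the bench: base 200 x 70 x 12 mm, two posts at x = -75 and +75 mm (16 mm thick along x), each with an open-topped notch along x, 26 mm wide, floor 66 mm and side walls 86 mm above the bench. Origin under the base's centre, x along the notches
- rest_mid (a point): where the pole's origin lies when the pole is in its rest, 75 mm above the bench, midway between the posts; axes as the rest's
- seat0 (a point): seat 0 of five in a row on the flap's inner face, 58 mm apart, 100 mm from the hinge: where a block's origin lies when fully home, 2 mm above the face. x out of the face (up when down), z along the flap away from the hinge, y along the hinge. Two studs, 12 mm thick, 14 mm high from the face, bevelled tips, 11.5 mm either side along z. Hidden while the flap is shut
- seat1 (a point): seat 1 of five in a row on the flap's inner face, 58 mm apart, 100 mm from the hinge: where a block's origin lies when fully home, 2 mm above the face. x out of the face (up when down), z along the flap away from the hinge, y along the hinge. Two studs, 12 mm thick, 14 mm high from the face, bevelled tips, 11.5 mm either side along z. Hidden while the flap is shut
- seat2 (a point): seat 2 of five in a row on the flap's inner face, 58 mm apart, 100 mm from the hinge: where a block's origin lies when fully home, 2 mm above the face. x out of the face (up when down), z along the flap away from the hinge, y along the hinge. Two studs, 12 mm thick, 14 mm high from the face, bevelled tips, 11.5 mm either side along z. Hidden while the flap is shut
- seat3 (a point): seat 3 of five in a row on the flap's inner face, 58 mm apart, 100 mm from the hinge: where a block's origin lies when fully home, 2 mm above the face. x out of the face (up when down), z along the flap away from the hinge, y along the hinge. Two studs, 12 mm thick, 14 mm high from the face, bevelled tips, 11.5 mm either side along z. Hidden while the flap is shut
- seat4 (a point): seat 4 of five in a row on the flap's inner face, 58 mm apart, 100 mm from the hinge: where a block's origin lies when fully home, 2 mm above the face. x out of the face (up when down), z along the flap away from the hinge, y along the hinge. Two studs, 12 mm thick, 14 mm high from the face, bevelled tips, 11.5 mm either side along z. Hidden while the flap is shut
- pad0: black rubber pad round the studs of seat 0; every seat has the same. 48 x 34 mm, long side along the seat's z, top 6 mm proud of the seat point at the start; pressed by a block it gives way at about 7 N, slides 6 mm down to its stop and stays down. Origin level with the flap's inner face at the start, 6 mm lower when pressed
- block0: grey plastic die block 46 (its x) x 32 (y) x 34 mm high, steel setting die 8 mm high, 22 mm across on top, about 80 g. Origin mid-underside, z up. Two square sockets in the underside, 15 x 15 mm, 15 mm deep, 11.5 mm either side of the origin along x (1.5 mm clearance round a stud). All alike, either way round fits. Three to five are present; absent ones read None
- block1: grey plastic die block 46 (its x) x 32 (y) x 34 mm high, steel setting die 8 mm high, 22 mm across on top, about 80 g. Origin mid-underside, z up. Two square sockets in the underside, 15 x 15 mm, 15 mm deep, 11.5 mm either side of the origin along x (1.5 mm clearance round a stud). All alike, either way round fits. Three to five are present; absent ones read None
- block2: grey plastic die block 46 (its x) x 32 (y) x 34 mm high, steel setting die 8 mm high, 22 mm across on top, about 80 g. Origin mid-underside, z up. Two square sockets in the underside, 15 x 15 mm, 15 mm deep, 11.5 mm either side of the origin along x (1.5 mm clearance round a stud). All alike, either way round fits. Three to five are present; absent ones read None
- block3: grey plastic die block 46 (its x) x 32 (y) x 34 mm high, steel setting die 8 mm high, 22 mm across on top, about 80 g. Origin mid-underside, z up. Two square sockets in the underside, 15 x 15 mm, 15 mm deep, 11.5 mm either side of the origin along x (1.5 mm clearance round a stud). All alike, either way round fits. Three to five are present; absent ones read None
- block4: grey plastic die block 46 (its x) x 32 (y) x 34 mm high, steel setting die 8 mm high, 22 mm across on top, about 80 g. Origin mid-underside, z up. Two square sockets in the underside, 15 x 15 mm, 15 mm deep, 11.5 mm either side of the origin along x (1.5 mm clearance round a stud). All alike, either way round fits. Three to five are present; absent ones read None
- thread: bystander: cone of grey thread, 56 mm across, 100 mm high, origin under its centre
- jar: bystander: small jar with a white lid, 60 mm across, 70 mm high, origin under its centre
- dish: bystander: white dish, 90 mm across, 30 mm high, origin under its centre
There are look-alikes about, which are no part of the job. What is shaped like the block1 but orange or pink is not meant.

How it is judged:
By the outcome, as a careful person would: the job done as asked, in the order asked, and still so for the second after the job is handed in, with the robot touching nothing.
Of block0, block1, block2, block3, block4 only 3 to 5 are there at a start; the rules pass over those that are not, and their reading is None.
At some moment in a run one of block0, block1, block2, block3, block4 may be knocked a few centimetres aside while the robot is not near it.
It also fails if it takes over 210 s, if anything falls off the work surface, if the arm or the gripper's body presses on something with over 40 N, if the wrist force passes 120 N, or if a joint passes its speed limit or range.

## Working session

There is one attempt and no reset: what is moved stays moved. The work goes in short steps, each a Python script; the robot and the scene stay as the last script left them, time stands still between calls to the robot, and variables do not carry over. Pictures are saved under pics/ and viewed, about 12 in all and at most 16, crops included, and the job is handed in when it is done.

```bash
mkdir -p pics; ls; python3 - <<'E'
from plant import r, gripper_to, inverse_kinematics, vision, models, telemetry
import cv2
for c in ("scene","top"):
    im=vision.snapshot(c); cv2.imwrite(f"pics/a_{c}.png",im[:,:,::-1])
    k=vision.get_calibration(c); print(c,k)
    for n in ("cupboard","hinge","eye","bar","pole","hook","rest","rest_mid","block0","thread","jar","dish","seat0"):
        print(n,[(round(d["score"],2),[round(float(v),3) for v in d["at"]]) for d in models.mark_of(n,c)][:7])
print(telemetry.current_t(),r.nose_length)
E
```

```text
pics
scene {'fx': 428.06545507131864, 'fy': 428.06545507131864, 'cx': 264.96645387459847, 'cy': 190.60070176946616, 'D': array([0.00649626, 0.        , 0.        , 0.        , 0.        ]), 'position': array([ 1.14375653, -0.68659969,  0.83533424]), 'orientation': array([-0.4339385 ,  0.83716361,  0.29574664, -0.15293262])}
cupboard []
hinge [(0.9, [0.553, 0.304, 0.112])]
eye [(0.84, [0.555, 0.278, 0.303]), (0.71, [0.691, -0.129, 0.001])]
bar [(0.85, [0.556, 0.263, 0.315])]
pole [(0.81, [0.483, -0.393, 0.075])]
hook [(0.91, [0.654, -0.398, 0.055])]
rest [(0.78, [0.473, -0.391, 0.001]), (0.73, [0.554, 0.312, 0.211])]
rest_mid [(0.86, [0.473, -0.391, 0.077]), (0.33, [0.552, 0.28, 0.301]), (0.24, [0.552, 0.304, 0.112])]
block0 [(0.8, [0.501, -0.081, -0.002]), (0.8, [0.589, -0.284, -0.001]), (0.62, [0.696, -0.13, -0.0]), (0.61, [0.692, -0.324, 0.003]), (0.58, [0.595, -0.201, 0.001]), (0.58, [0.509, -0.241, 0.001]), (0.57, [0.588, -0.076, 0.001])]
thread [(0.81, [0.78, -0.051, -0.001]), (0.36, [0.477, -0.392, -0.001])]
jar [(0.64, [0.776, -0.237, -0.002]), (0.63, [0.552, 0.262, 0.318])]
d
[... 769 characters left out ...]
le [(0.74, [0.486, -0.388, 0.074])]
hook [(0.56, [0.653, -0.397, 0.056])]
rest [(0.6, [0.471, -0.392, 0.002])]
rest_mid [(0.88, [0.476, -0.392, 0.077]), (0.74, [0.779, -0.054, -0.003])]
block0 [(0.71, [0.483, -0.393, 0.075]), (0.67, [0.589, -0.077, 0.001]), (0.57, [0.596, -0.203, 0.001]), (0.54, [0.511, -0.242, -0.001]), (0.51, [0.588, -0.288, 0.003]), (0.5, [0.692, -0.324, -0.001]), (0.49, [0.694, -0.131, 0.001])]
thread [(0.77, [0.778, -0.05, 0.001])]
jar [(0.76, [0.769, -0.241, -0.001])]
dish [(0.81, [0.766, 0.107, -0.003])]
seat0 [(0.87, [0.551, 0.319, 0.21]), (0.78, [0.614, 0.317, 0.207]), (0.78, [0.5, 0.314, 0.212]), (0.77, [0.665, 0.31, 0.209]), (0.7, [0.439, 0.318, 0.211])]
1.4 0.025
```

View pics/a_scene.png

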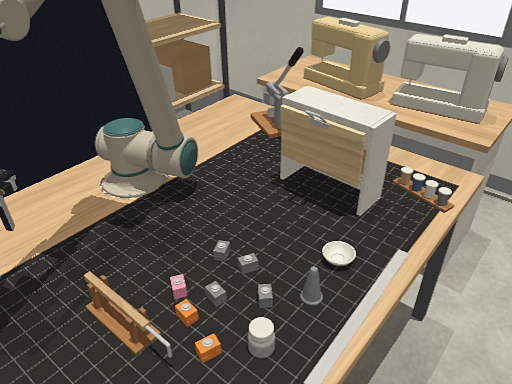

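View pics/a_top.png

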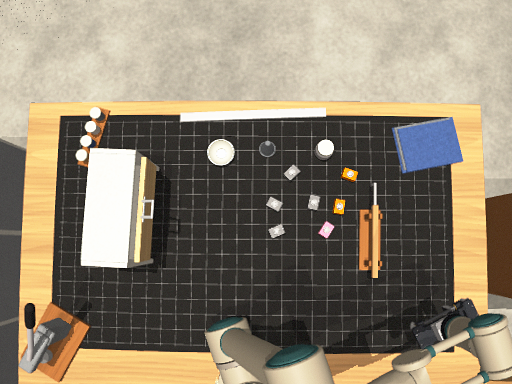

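Four grey blocks lie on the mat, at top-view pixels (292,172), (274,203), (277,231) and (314,202). The orange and pink ones are look-alikes. The pole points along +x in its rest, and the eye sits at about (147,209) on the flap's upper edge. Next I refine the positions and check reach.

```bash
cat > h.py <<'E'
from plant import r, gripper_to, inverse_kinematics, vision, models, telemetry
import cv2, numpy as np
from scipy.spatial.transform import Rotation as R
np.set_printoptions(precision=4,suppress=True)
def qd(a):            # tool down, jaws along world angle a
    x=np.array([np.cos(a),np.sin(a),0]); z=np.array([0,0,-1.]); 
    return R.from_matrix(np.c_[x,np.cross(z,x),z]).as_quat(scalar_first=True)
def q6(p,a):
    j=inverse_kinematics(list(p),qd(a)); return None if j is None else np.round(j,2)
def snap(c,name=None):
    im=vision.snapshot(c)
    if name: cv2.imwrite(f"pics/{name}.png",im[:,:,::-1])
    return im
def marks(n,c): return [(d["score"],np.array(d["at"])) for d in models.mark_of(n,c)]
def near(n,c,p,tol=.03):
    m=[a for s,a in marks(n,c) if np.linalg.norm(a-p)<tol]
    return m[0] if m else None
def plane(uv,c,z):    # pixels -> world at height z
    k=vision.get_calibration(c); K=np.array([[k["fx"],0,k["cx"]],[0,k["fy"],k["cy"]],[0,0,1]])
    n=cv2.undistortPoints(np.asarray(uv,float).reshape(-1,1,2),K,k["D"])[:,0]
    d=R.from_quat(k["orientation"],scalar_first=True).apply(np.c_[n,np.ones(len(n))])
    o=k["position"]; return o+d*((z-o[2])/d[:,2])[:,None]
def ang(pix,c,z):     # main direction of a region, and its rectangle, on plane z
    v,u=np.nonzero(pix); P=plane(np.c_[u,v],c,z)[:,:2]
    (ctr,wh,t)=cv2.minAreaRect((P*1000).astype(np.float32)); w,h=wh
    t=np.deg2rad(t if w>h else t+90); return np.array(ctr)/1000,(t+np.pi/2)%np.pi-np.pi/2,wh
E
python3 - <<'E'
from h import *
for i in range(2):
  for c in ("scene","top"):
    snap(c)
    for n,p in dict(bar=[.555,.262,.317],eye=[.555,.278,.302],hinge=[.552,.306,.11],pole=[.484,-.391,.075],hook=[.654,-.397,.055],rest_mid=[.474,-.392,.076]).items(): print(n,near(n,c,np.array(p)))
for d in models.regions_of("pole","top")[:1]: print(d["score"],ang(d["pixels"],"top",.084))
for d in models.regions_of("cupboard","top")[:1]: print(d["score"],ang(d["pixels"],"top",.305))
print(telemetry.current_tool_rot(), qd(np.pi/2))
for a in (np.pi/2,-np.pi/2):
  print(a,q6([.484,-.391,.069+.012],a), q6([.55,.1,.35],a+np.pi/2),q6([.55,-.08,.104],a+np.pi/2),q6([.5,-.2,.4],a+np.pi/2))
E
```

```text
bar [0.5557 0.2611 0.3179]
eye [0.5508 0.2785 0.2995]
hinge [0.5541 0.3049 0.1087]
pole [ 0.4844 -0.3948  0.0734]
hook [ 0.6546 -0.3988  0.0603]
rest_mid [ 0.4738 -0.3919  0.0762]
bar [0.5517 0.2605 0.3188]
eye [0.5554 0.2778 0.2999]
hinge [0.5535 0.3034 0.1099]
pole [ 0.4819 -0.3911  0.0758]
hook [ 0.6556 -0.3952  0.0536]
rest_mid [ 0.4753 -0.3884  0.0763]
bar [0.5512 0.2795 0.3   ]
eye [0.5483 0.2792 0.3003]
hinge [0.5529 0.3043 0.1124]
pole [ 0.4868 -0.3951  0.0765]
hook [ 0.6549 -0.3981  0.0535]
rest_mid [ 0.4726 -0.3914  0.0758]
bar [0.5531 0.2611 0.318 ]
eye [0.5545 0.2774 0.2983]
hinge [0.5519 0.3078 0.1107]
pole [ 0.4841 -0.3882  0.0771]
hook [ 0.6555 -0.3959  0.0543]
rest_mid [ 0.4772 -0.3912  0.0758]
0.58 (array([ 0.5043, -0.3929]), np.float64(-0.012114586640715963), (19.45047950744629, 297.2982177734375))
0.66 (array([0.5513, 0.2789]), np.float64(-0.04404735284936567), (45.355628967285156, 283.62542724609375))
[ 0.      0.8483 -0.5295  0.    ] [0.     0.7071 0.7071 0.    ]
1.5707963267948966 [-0.79  0.46  1.61 -0.    1.07 -2.36] None None [-0.51  0.17  1.24 -0.    1.73  2.63]
-1.5707963267948966 [-0.79  0.46  1.61 -0.    1.07  0.78] [ 0.06  0.21  1.31 -0.    1.63  0.06] [-0.27  0.35  1.74 -0.    1.06 -0.27] [-0.51  0.17  1.24 -0.    1.73 -0.51]
```

```bash
python3 - <<'E'
from h import *
a=-np.pi/2-.02
gripper_to(.05)
r.move_to([.484,-.392,.20],qd(a))
r.move_l([.484,-.392,.081],guard=15)
gripper_to(.0,f_grip=45)
print(telemetry.current_opening(),telemetry.current_ee_pos())
r.move_l([.484,-.392,.25],vel=.12)
print(telemetry.current_wrist_force(),telemetry.current_torque())
r.move_l([.50,-.25,.42],vel=.2)
r.move_to([.553,.02,.42],qd(-.03))
snap("scene","b_scene")
im=cv2.imread("pics/b_scene.png")[60:310,100:420]; cv2.imwrite("pics/b2.png",cv2.resize(im,None,fx=2.3,fy=2.3))
for c in ("scene","top"):
    snap(c); print(c,[x for x in marks("hook",c)][:2],marks("bar",c)[:1],marks("eye",c)[:1])
p=telemetry.current_ee_pos();print(p,telemetry.current_t())
E
```

```text
0.01788501058060804 [ 0.4841 -0.3921  0.0813]
[-0.2097 -0.1263 -1.9853] [ 0.0454  0.076  -0.0251]
scene [] [(0.69, array([0.5519, 0.2591, 0.3166]))] [(0.67, array([0.5504, 0.2814, 0.2986]))]
top [(0.82, array([0.5567, 0.1902, 0.3924])), (0.25, array([0.4992, 0.3165, 0.2116]))] [(0.93, array([0.5509, 0.2584, 0.3187]))] [(0.74, array([0.7614, 0.1041, 0.0001]))]
[0.553  0.0196 0.42  ] 10.6333
```

View pics/b2.png

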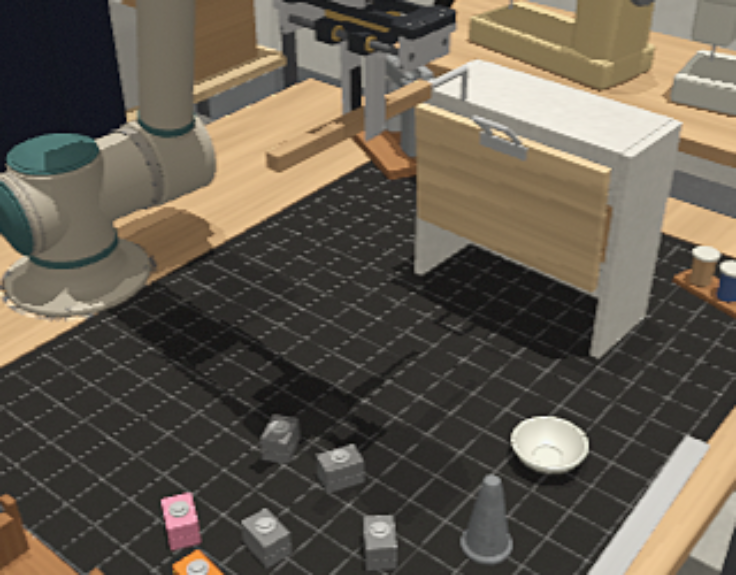

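The pole is held level, with its prong at about (465,75) in the crop, just in front of and above the eye at (500,130). The hook's position agrees with my kinematics.

```bash
python3 - <<'E'
from h import *
import sys
def tcp(hx,hy,hz): return [hx-.005,hy-.17,hz+.025]
f0=telemetry.current_wrist_force()
r.move_l(tcp(.5525,.278,.385),vel=.15)
print(r.move_l(tcp(.5525,.278,.316),vel=.06,guard=6),telemetry.current_ee_pos(),telemetry.current_wrist_force()-f0)
E
python3 - <<'E'
from h import *
for c in ("scene","top"):
    snap(c,"c_"+c); print(marks("hook",c)[:1],marks("bar",c)[:1])
a=cv2.imread("pics/c_scene.png")[60:180,220:380]; b=cv2.imread("pics/c_top.png")[150:270,80:240]
cv2.imwrite("pics/c.png",cv2.resize(np.hstack([a,b]),None,fx=2.5,fy=2.5,interpolation=cv2.INTER_CUBIC))
E
```

```text
False [0.5478 0.1081 0.3415] [-0.4694 -0.4249  0.1612]
[(0.95, array([0.5482, 0.2807, 0.317 ]))] [(0.75, array([0.5554, 0.2627, 0.3158]))]
[(0.58, array([0.552 , 0.2798, 0.311 ]))] [(0.9, array([0.5526, 0.2576, 0.3184]))]
```

View pics/c.png

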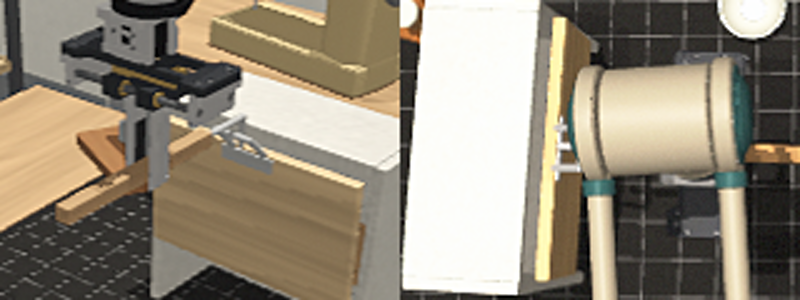

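The prong is down in the eye, with the rod crossing the bar at about (245,125). Now I pull along the arc.

```bash
python3 - <<'E'
from h import *
def pose(th,lead=.003):
    b=.15+th; s=.2144*np.sin(b); d=s-.045
    return [.5475-.03*d, .305-s+.008-lead-.17, .1105+.2144*np.cos(b)-.002+.025]
f0=telemetry.current_wrist_force()
for th in [.07,.15,.25,.35,.45,.55,.65,.75,.85,.95,1.05,1.15,1.25,1.35,1.45,1.52,1.57]:
    g=r.move_l(pose(th),vel=.10,guard=25)
    print(th,g,telemetry.current_wrist_force()-f0)
    if g: break
print(telemetry.current_ee_pos())
r.hold(.5)
for c in ("scene","top"):
    snap(c,"d_"+c); print(marks("hook",c)[:1],marks("bar",c)[:1],[m for m in marks("seat0",c)])
a=cv2.imread("pics/d_scene.png")[60:260,180:400]; b=cv2.imread("pics/d_top.png")[110:310,80:300]
cv2.imwrite("pics/d.png",cv2.resize(np.hstack([a,b]),None,fx=1.8,fy=1.8,interpolation=cv2.INTER_CUBIC))
E
```

```text
0.07 False [ 0.123   0.9467 -0.8882]
0.15 False [-0.3727  0.8323 -0.2514]
0.25 False [-0.8146  0.6874  0.0527]
0.35 False [0.311  0.8629 0.3434]
0.45 False [-0.48    0.1036  0.2819]
0.55 False [-0.3133  0.257  -0.1844]
0.65 False [-0.2145  0.9587  0.23  ]
0.75 False [-0.0151  0.2922 -0.5135]
0.85 False [-0.1391 -0.3021 -0.0108]
0.95 False [-0.5039  1.1637 -0.7844]
1.05 False [-0.8515  1.1837  0.0776]
1.15 False [-0.6421  0.407  -0.5034]
1.25 False [-0.5003  0.8792 -0.2723]
1.35 False [0.3243 0.9064 0.2783]
1.45 False [-0.5401  1.4823 -0.0975]
1.52 False [-1.2613  4.9937 -0.3501]
1.57 False [ 2.4067  6.6029 -3.4286]
[ 0.5424 -0.0707  0.1013]
[(0.7, array([0.5445, 0.0971, 0.0861]))] [(0.88, array([0.5466, 0.0933, 0.0749]))] [(0.94, array([0.6647, 0.2021, 0.1294])), (0.93, array([0.4333, 0.2088, 0.1235])), (0.77, array([0.5488, 0.2039, 0.1222])), (0.7, array([0.4916, 0.2084, 0.1256])), (0.57, array([0.608 , 0.2051, 0.1266]))]
[(0.61, array([0.5476, 0.1011, 0.0822]))] [(0.68, array([0.5451, 0.0953, 0.0766]))] [(0.9, array([0.6099, 0.2061, 0.1242])), (0.81, array([0.4346, 0.2121, 0.1282])), (0.8, array([0.4935, 0.2057, 0.1283])), (0.73, array([0.5471, 0.2061, 0.1243])), (0.55, array([0.6645, 0.2018, 0.1259]))]
```

View pics/d.png

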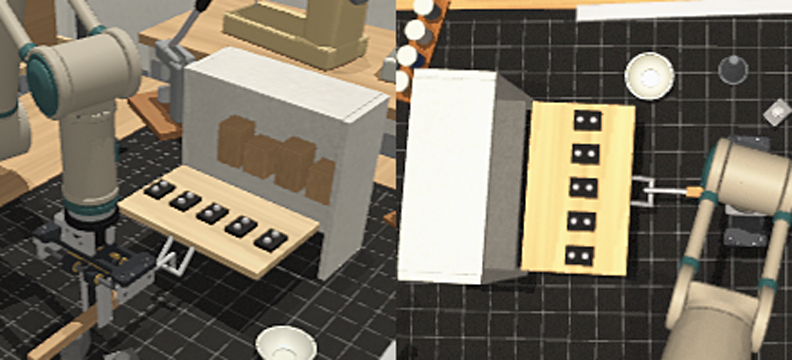

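The flap is level on its stop and all five seats show, at top-crop pixels (587,120) to (579,255). I unhook and look at the pole's attitude.

```bash
python3 - <<'E'
from h import *
p=telemetry.current_ee_pos()
print(r.move_l([p[0],p[1]+.010,p[2]],vel=.05,guard=12))
print(r.move_l([p[0],p[1]+.010,p[2]+.07],vel=.06,guard=12),telemetry.current_wrist_force())
r.move_l([p[0],p[1]-.06,p[2]+.17],vel=.2)
for c in ("scene","top"):
    snap(c,"e_"+c); print(marks("hook",c)[:1],marks("bar",c)[:1],[m for m in marks("pole",c)][:1])
cv2.imwrite("pics/e.png",cv2.resize(cv2.imread("pics/e_scene.png")[60:300,80:400],None,fx=2.3,fy=2.3,interpolation=cv2.INTER_CUBIC))
print(telemetry.current_ee_pos(),telemetry.current_opening())
E
```

```text
False
False [-0.0929 -0.1184 -1.4085]
[(0.81, array([0.5432, 0.0413, 0.2544]))] [(0.88, array([0.5466, 0.0976, 0.0751]))] [(0.72, array([ 0.5389, -0.1298,  0.2623]))]
[(0.7, array([0.5473, 0.0433, 0.2516]))] [(0.69, array([0.546 , 0.0919, 0.0771]))] [(0.69, array([0.4934, 0.2067, 0.13  ]))]
[ 0.5421 -0.1304  0.2712] 0.01779613898363471
```

View pics/e.png

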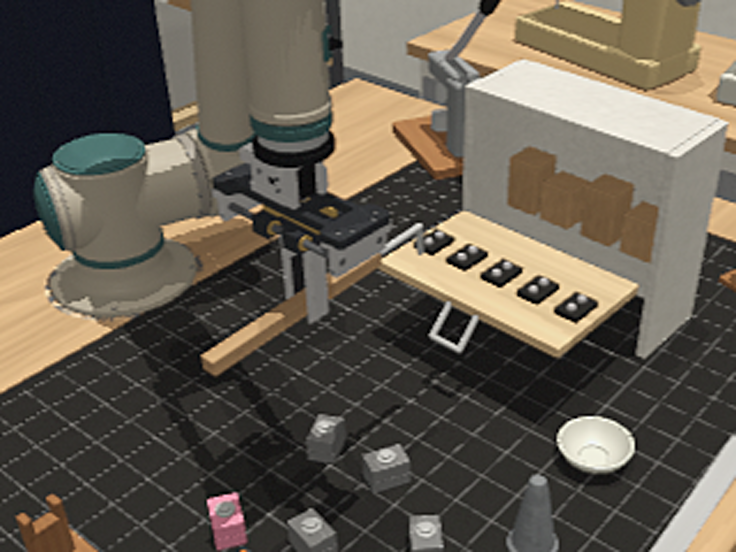

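The pole is free of the eye and pitched up only about 0.04 rad. I return it to the rest.

```bash
python3 - <<'E'
from h import *
a=-np.pi/2-.02
r.move_l([.52,-.25,.40],vel=.25)
r.move_to([.482,-.392,.25],qd(a))
r.move_l([.482,-.392,.13],vel=.15)
print(r.move_l([.482,-.392,.082],vel=.04,guard=5),telemetry.current_ee_pos())
gripper_to(.024); r.hold(.3); gripper_to(.06)
r.move_l([.482,-.392,.20],vel=.15)
r.move_to([.35,-.35,.35],qd(a))
for c in ("scene","top"):
    snap(c,"f_"+c); print(marks("hook",c)[:1],marks("pole",c)[:1],marks("rest_mid",c)[:1])
    print(marks("seat0",c)); print(marks("block0",c))
a=cv2.imread("pics/f_scene.png")[200:384,60:320]; b=cv2.imread("pics/f_top.png")[120:304,200:460]
cv2.imwrite("pics/f.png",cv2.resize(np.vstack([a,b]),None,fx=1.6,fy=1.6,interpolation=cv2.INTER_CUBIC))
print(telemetry.current_t())
E
```

```text
False [ 0.4823 -0.3921  0.0825]
[(0.63, array([ 0.652 , -0.3967,  0.0565]))] [(0.77, array([ 0.4844, -0.3948,  0.075 ]))] [(0.76, array([ 0.4732, -0.392 ,  0.0774]))]
[(0.98, array([0.4917, 0.2072, 0.1259])), (0.81, array([0.6639, 0.1999, 0.1263])), (0.77, array([0.5512, 0.2042, 0.1238])), (0.63, array([0.6103, 0.2053, 0.1242])), (0.56, array([0.4344, 0.2092, 0.1213]))]
[(0.86, array([ 0.5872, -0.2877, -0.0003])), (0.83, array([ 0.6953, -0.324 ,  0.0018])), (0.77, array([ 0.6923, -0.1297,  0.    ])), (0.66, array([ 0.5985, -0.2024, -0.0022])), (0.61, array([ 0.5903, -0.0728, -0.0005])), (0.61, array([ 0.502 , -0.0805, -0.0007])), (0.6, array([ 0.5072, -0.2426, -0.0004])), (0.56, array([0.548 , 0.2052, 0.1245]))]
[(0.96, array([ 0.6515, -0.3942,  0.0565]))] [(0.92, array([ 0.4836, -0.3914,  0.0752]))] [(0.95, array([ 0.4756, -0.3924,  0.0742]))]
[(0.98, array([0.492 , 0.2062, 0.1269])), (0.93, array([0.6088, 0.2039, 0.1241])), (0.93, array([0.5477, 0.2086, 0.1254])), (0.78, array([0.4333, 0.2112, 0.1276])), (0.6, array([0.663 , 0.2029, 0.1232]))]
[(0.74, array([ 0.5877, -0.289 , -0.0011])), (0.66, array([ 0.6948, -0.1293,  0.0006])), (0.59, array([ 0.5992, -0.1999, -0.0007])), (0.58, array([ 0.5897, -0.0738,  0.0012])), (0.56, array([ 0.499 , -0.0803,  0.0002])), (0.44, array([ 0.5107, -0.2447, -0.0042])), (0.43, array([ 0.6886, -0.3246, -0.0001]))]
30.7833
```

View pics/f.png

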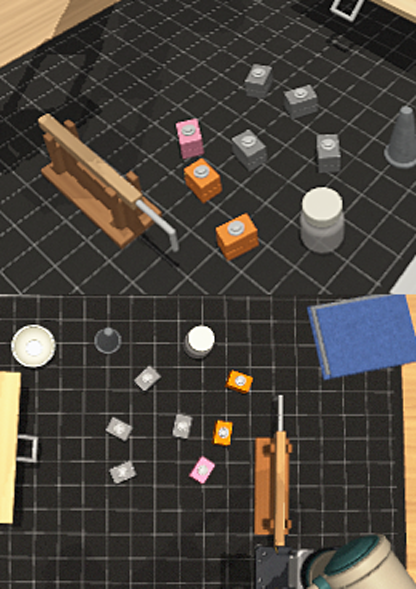

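The pole lies in both notches with its prong down, prong tip at about (175,243) in the upper half. I fit the seats and detect the blocks' yaw, then centre the first block by squeezing both ways and use it to check the cameras' bias.

```bash
cat >> h.py <<'E'
def grey(cam="top",ref=None):     # grey blocks on the mat: (position, yaw)
    im=snap(cam); ms=[m for s,m in marks("block0",cam) if abs(m[2])<.02 and s>.3]
    out=[]
    for d in models.regions_of("block0",cam):
        px=d["pixels"]
        if d["score"]<.3 or px.sum()<40: continue
        c,y,wh=ang(px,cam,.03)
        sat=np.median(np.ptp(im[px].astype(int),axis=1))
        m=[m for m in ms if np.linalg.norm(m[:2]-c)<.025]
        if m and sat<40 and max(wh)<75: out.append((m[0][:2],y,np.round(wh)))
    return out
def seatfit(pts):
    P=np.array(pts)[:,:2]; k=np.round((P[:,0]-.5495)/.058); A=[];b=[]
    u=np.polyfit(k,P,1); t=np.arctan2(u[0][1],u[0][0]); d=.058*np.array([np.cos(t),np.sin(t)])
    return (P-k[:,None]*d).mean(0),t,d
H=.032
def norm(a,ref): return (a-ref+np.pi/2)%np.pi-np.pi/2+ref
def pick(c,yaw):
    a1=norm(yaw,-.5); a2=norm(a1+np.pi/2,-.035)
    gripper_to(.07)
    r.move_to([*c,.13],qd(a1)); r.move_l([*c,H],vel=.15,guard=10)
    gripper_to(0,f_grip=6); w=telemetry.current_opening(); gripper_to(.07)
    r.move_l([*c,.09],vel=.25); r.move_to([*c,.09],qd(a2)); gripper_to(.06); r.move_l([*c,H],vel=.15,guard=10)
    gripper_to(0,f_grip=40); print("widths",w,telemetry.current_opening()); return a2
E
python3 - <<'E'
from h import *
S=[[.4344,.2092],[.4917,.2072],[.5512,.2042],[.6103,.2053],[.6639,.1999],[.492,.2062],[.6088,.2039],[.5477,.2086],[.4333,.2112],[.663,.2029],
[.6647,.2021],[.4333,.2088],[.5488,.2039],[.4916,.2084],[.608,.2051],[.6099,.2061],[.4346,.2121],[.4935,.2057],[.5471,.2061],[.6645,.2018]]
S=np.array(S); print(seatfit(S),seatfit(S[:5]),seatfit(S[5:10]))
for c in ("top","scene"):
    for b in grey(c): print(c,b)
E
```

```text
(array([0.5496, 0.2059]), np.float64(-0.033029729410822654), array([ 0.058 , -0.0019])) (array([0.5503, 0.2052]), np.float64(-0.035476798516016324), array([ 0.058 , -0.0021])) (array([0.549 , 0.2066]), np.float64(-0.032789354601312284), array([ 0.058 , -0.0019]))
top (array([ 0.6959, -0.1311]), np.float64(-0.7864252114718373), array([35., 52.]))
scene (array([ 0.5913, -0.0724]), np.float64(-0.5367699048224761), array([54., 64.]))
scene (array([ 0.5977, -0.2016]), np.float64(-0.2842639505422948), array([44., 71.]))
scene (array([ 0.6924, -0.1311]), np.float64(-0.8786121970806113), array([32., 72.]))
```

```bash
python3 - <<'E'
from h import *
im=snap("top")
print([ (round(s,2),m[:2]) for s,m in marks("block0","top")])
for d in models.regions_of("block0","top"):
    px=d["pixels"]; c,y,wh=ang(px,"top",.03); print(round(d["score"],2),px.sum(),c,y,np.round(wh),np.median(np.ptp(im[px].astype(int),axis=1)))
# own segmentation: bright grey spots near each block
g=im.astype(int); m=((g.min(2)>75)&(np.ptp(g,axis=2)<25)).astype(np.uint8)
n,l,s,c=cv2.connectedComponentsWithStats(m)
for i in range(1,n):
    if 60<s[i,4]<400 and 230<c[i,0]<340 and 140<c[i,1]<260: print(s[i],*ang(l==i,"top",.034))
E
```

```text
[(0.7, array([ 0.511 , -0.2435])), (0.64, array([ 0.6882, -0.3253])), (0.6, array([ 0.5001, -0.0779])), (0.54, array([ 0.5855, -0.2902])), (0.46, array([ 0.59 , -0.074])), (0.46, array([ 0.5947, -0.2032]))]
0.73 162 [ 0.5042 -0.2438] -0.469381476336193 [39. 47.] 63.0
0.65 144 [ 0.6931 -0.1325] -0.8433031418209866 [31. 50.] 12.0
0.59 153 [ 0.5015 -0.0841] -1.2066135418109 [35. 48.] 12.0
0.53 151 [ 0.5941 -0.2042] -0.202051102427113 [34. 48.] 11.0
0.52 156 [ 0.6879 -0.3262] 1.2354927608031785 [48. 38.] 213.5
[314 126  20  32 272] [ 0.7913 -0.2533] -0.46342738050807597 (57.749820709228516, 102.07189178466797)
[259 140  17  17  96] [ 0.7721 -0.0535] -1.0943869680790659 (51.076438903808594, 55.014530181884766)
[284 146  23  34 186] [ 0.7263 -0.1362] -0.27880367135930584 (66.7992172241211, 112.6948471069336)
[294 177  14  95 120] [ 0.5235 -0.1475] 0.11115493435394308 (305.2734069824219, 42.227657318115234)
[266 189  26  49 356] [ 0.5591 -0.0937] 0.08497503718592037 (154.66529846191406, 80.40390014648438)
[308 192  12  18 154] [ 0.5982 -0.2075] -0.2477553409486708 (33.35414505004883, 53.51030731201172)
```

```bash
python3 - <<'E'
from h import *
c=[.5005,-.0805]
a=pick(c,-1.21); p=telemetry.current_ee_pos(); print(p)
gripper_to(.06); r.move_l([*c,.12],vel=.2); r.move_to([.35,-.35,.3],qd(-1.2))
for cam in ("top","scene"):
  for i in range(3):
    snap(cam); m=near("block0",cam,np.array([*p[:2],0]));  print(cam,None if m is None else m-[*p[:2],0])
  if cam=="top":
    for d in models.regions_of("block0","top"):
      print(d["score"],*ang(d["pixels"],"top",.03))
print(a-np.pi/2,telemetry.current_t())
E
```

```text
widths 0.04666098552698678 0.031788749448231325
[ 0.501  -0.0806  0.0326]
top [0.0009 0.0025 0.0018]
top [0.0007 0.0022 0.0009]
top [ 0.0012  0.0023 -0.0007]
0.73 [ 0.5922 -0.2022] -0.005202485189469641 (32.88127136230469, 46.23743438720703)
0.67 [ 0.58   -0.2874] -0.1365979265259627 (36.74906921386719, 44.77216339111328)
0.59 [ 0.6876 -0.3249] 1.2535342124498658 (50.34114456176758, 39.33954620361328)
0.52 [ 0.5051 -0.2452] -0.5909866714523639 (32.53878402709961, 44.612117767333984)
scene [ 0.0003  0.0015 -0.0011]
scene [-0.0011  0.0043 -0.0063]
scene [-0.0006 -0.0017 -0.0021]
-1.21 41.4
```

```bash
cat >> h.py <<'E'
T=-.034; C0=np.array([.5494,.2041]); SZ=.126; HT=H-.0005
def place(k,off=(0,0)):
    u=np.array([np.cos(T),np.sin(T)]); v=np.array([-u[1],u[0]])
    base=C0+k*.058*u
    p=telemetry.current_ee_pos(); r.move_l([p[0],p[1],.25],vel=.25)
    r.move_to([*base,.25],qd(T)); ok=False
    for o in [(0,0),(.002,0),(-.002,0),(0,.002),(0,-.002),(.002,.002),(-.002,-.002),(.002,-.002),(-.002,.002),(.0035,0),(-.0035,0),(0,.0035),(0,-.0035)]:
        o=np.add(o,off); q=base+o[0]*u+o[1]*v
        r.move_l([*q,SZ+.016+HT],vel=.15)
        f0=telemetry.current_wrist_force()
        g=r.move_l([*q,SZ+.007+HT],vel=.03,guard=5)
        z=telemetry.current_ee_pos()[2]-HT-SZ; print("off",o,g,"under-seat",round(z*1000,1),telemetry.current_wrist_force()-f0)
        if z<.0085: ok=True; break
    if not ok: return None
    f0=telemetry.current_wrist_force()
    g=r.move_l([*q,SZ+HT-.002],vel=.03,guard=32)
    print("press",g,telemetry.current_ee_pos()[2]-HT-SZ,telemetry.current_wrist_force()-f0)
    return o,q
def leave():
    gripper_to(.05); p=telemetry.current_ee_pos(); r.move_l([p[0],p[1],.25],vel=.25)
E
python3 - <<'E'
from h import *
c=[.501,-.0806]; gripper_to(.06)
r.move_to([*c,.12],qd(-1.21+np.pi/2)); r.move_l([*c,H],vel=.15,guard=10); gripper_to(0,f_grip=40)
print(telemetry.current_opening())
print(place(2)); print(telemetry.current_ee_pos(),telemetry.current_t())
E
```

```text
0.03218858185828608
off [0 0] False under-seat 7.0 [-0.5022  0.3073 -0.7308]
press False 0.0008610204866549565 [-2.7133 -0.9847 11.4484]
(array([0, 0]), array([0.6653, 0.2002]))
[0.6654 0.2003 0.1584] 48.0583
```

```bash
cat >> h.py <<'E'
def press(z=.006,g=30):
    p=telemetry.current_ee_pos(); f0=telemetry.current_wrist_force()
    s=r.move_l([p[0],p[1],p[2]-z],vel=.02,guard=g); print("press",s,"moved",telemetry.current_ee_pos()[2]-p[2],telemetry.current_wrist_force()-f0)
def tap(g=30):   # closed fingertips on the die, after leave()
    gripper_to(0,f_grip=20); p=telemetry.current_ee_pos(); f0=telemetry.current_wrist_force()
    s=r.move_l([p[0],p[1],SZ+.042+.025-.006],vel=.03,guard=g); z=telemetry.current_ee_pos()[2]
    print("tap",s,"die top above seat",z-.025-SZ,telemetry.current_wrist_force()-f0); r.move_l([p[0],p[1],.25],vel=.25)
E
python3 - <<'E'
from h import *
press(); leave(); tap()
r.move_to([.45,-.1,.3],qd(T)); 
for c in ("scene","top"):
    snap(c,"g_"+c); print([m for m in marks("block0",c) if m[1][1]>.1][:1])
a=cv2.imread("pics/g_scene.png")[90:220,240:400]; b=cv2.imread("pics/g_top.png")[140:270,120:280]
cv2.imwrite("pics/g.png",cv2.resize(np.hstack([a,b]),None,fx=2.4,fy=2.4,interpolation=cv2.INTER_CUBIC)); print(telemetry.current_t())
E
```

```text
press False moved -0.00012330780769886918 [-3.4824 -0.7629 10.632 ]
tap False die top above seat 0.04182955559368429 [-4.7443 -2.0491 20.4953]
[(0.58, array([0.663 , 0.2051, 0.1229]))]
[(0.73, array([0.6613, 0.2006, 0.1267]))]
54.525
```

View pics/g.png

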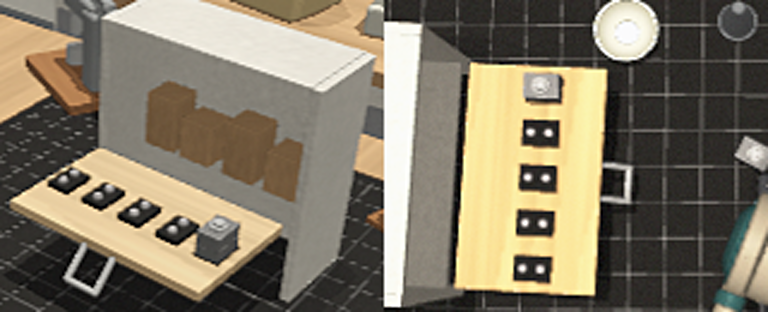

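Block 1 is fully home: it sits square on the end seat at (217,235), and the tap read 41.8 mm against a nominal 42 mm. Now the others, re-detecting each one before the pick.

```bash
cat >> h.py <<'E'
def look(exp):
    r.move_to([.38,-.33,.3],qd(-1.2)); got=[]
    for i in range(5):
        got+=[(m-[.001,.0023],y) for m,y,wh in grey("top") if np.linalg.norm(m-exp)<.05]
        if len(got)>=2: break
    print("look",exp,[(g[0].round(4),round(g[1],2)) for g in got]); return got
E
python3 - <<'E'
from h import *
for e in ([.694,-.1305],[.596,-.202],[.589,-.075]): g=look(np.array(e))
print(telemetry.current_t())
E
```

```text
look [ 0.694  -0.1305] [(array([ 0.694 , -0.1326]), np.float64(-0.79)), (array([ 0.6893, -0.1335]), np.float64(-0.78))]
look [ 0.596 -0.202] [(array([ 0.6302, -0.1779]), np.float64(-0.25)), (array([ 0.6305, -0.1743]), np.float64(-0.25))]
look [ 0.589 -0.075] [(array([ 0.5903, -0.079 ]), np.float64(1.11)), (array([ 0.5881, -0.0748]), np.float64(1.06))]
57.025
```

The middle block was knocked to (0.630,-0.176), so I take the new position.

```bash
python3 - <<'E'
from h import *
g=[([.5892,-.0765],1.085)]
pick(*g[0]); o=place(1)
print(o,telemetry.current_t())
if o: press(); leave(); tap(); print(telemetry.current_t())
E
```

```text
widths 0.045557136790999486 0.03164849131415801
off [0 0] False under-seat 7.1 [0.4865 1.2637 0.4753]
press False 0.0009502874484535739 [-3.2112 -0.7475 11.6668]
(array([0, 0]), array([0.6074, 0.2021])) 68.3667
press False moved -0.00011545945682048253 [-4.2177 -2.0835 13.3496]
tap False die top above seat 0.04175037254528094 [-6.3267 -1.9194 20.3883]
73.2417
```

```bash
python3 - <<'E'
from h import *
for e,k in (([.63,-.176],0),([.692,-.133],-1)):
    g=look(np.array(e))
    if not g: break
    c=np.mean([x[0] for x in g],axis=0); y=np.arctan2(sum(np.sin(2*x[1]) for x in g),sum(np.cos(2*x[1]) for x in g))/2
    pick(c,y)
    if telemetry.current_opening()<.029: print("no grip"); break
    o=place(k); print(o)
    if not o: break
    press(); leave(); tap(); print(telemetry.current_t())
else: r.move_to([.38,-.33,.3],qd(-1.2))
for c in ("scene","top"):
    snap(c,"i_"+c); print(*[(n,marks(n,c)[:1]) for n in ("pole","hook","thread","jar","dish","bar")])
    print([m for m in marks("block0",c)])
cv2.imwrite("pics/i.png",np.vstack([cv2.resize(cv2.imread("pics/i_scene.png")[80:384,60:412],None,fx=1.,fy=1.),cv2.imread("pics/i_top.png")[100:396,60:412]]))
E
```

```text
look [ 0.63  -0.176] [(array([ 0.6276, -0.1776]), np.float64(-0.25)), (array([ 0.6306, -0.1752]), np.float64(-0.28))]
widths 0.04581363962805343 0.03165130761640154
off [0 0] False under-seat 7.2 [-0.1294  1.8474  0.1966]
press False 0.0009687131513755609 [-2.7118  1.2931 13.0126]
(array([0, 0]), array([0.5494, 0.2041]))
press False moved -0.00010437089509032771 [-4.3639 -2.7345 15.8964]
tap False die top above seat 0.041661756080929785 [-6.8132 -0.1267 24.6479]
92.3583
look [ 0.692 -0.133] [(array([ 0.6933, -0.1326]), np.float64(-0.78)), (array([ 0.6941, -0.1354]), np.float64(-0.79))]
widths 0.046625965409560426 0.03168936770825268
off [0 0] False under-seat 7.3 [ 1.8204  2.9217 -1.01  ]
press False 0.0010507983889297967 [-4.3748  0.6324 16.4249]
(array([0, 0]), array([0.4914, 0.2061]))
press False moved -0.00016112152086128484 [-5.6023 -2.7724 16.0932]
tap True die top above seat 0.04204894793724687 [-0.9933  0.0679  7.2545]
111.1583
('pole', [(0.93, array([ 0.4833, -0.3937,  0.0767]))]) ('hook', [(0.93, array([ 0.65  , -0.3975,  0.0542]))]) ('thread', [(0.67, array([ 0.7811, -0.05
[... 432 characters left out ...]
47, array([0.489 , 0.2099, 0.1283]))]
('pole', [(0.94, array([ 0.4829, -0.3904,  0.0736]))]) ('hook', [(0.59, array([ 0.6533, -0.3948,  0.0546]))]) ('thread', [(0.72, array([ 0.778 , -0.0515,  0.0023]))]) ('jar', [(0.7, array([ 0.7711, -0.2422, -0.0042]))]) ('dish', [(0.86, array([ 0.7654,  0.1081, -0.0018]))]) ('bar', [(0.95, array([0.545 , 0.0945, 0.0789]))])
[(0.78, array([0.6063, 0.2035, 0.1276])), (0.74, array([0.6641, 0.205 , 0.1263])), (0.66, array([0.5509, 0.2066, 0.1248])), (0.6, array([0.5462, 0.0961, 0.0772])), (0.52, array([0.4916, 0.2075, 0.1242])), (0.51, array([ 0.5857, -0.2897,  0.0006])), (0.46, array([ 0.6902, -0.3259,  0.0018])), (0.42, array([ 0.5087, -0.2476, -0.0005]))]
```

View pics/i.png

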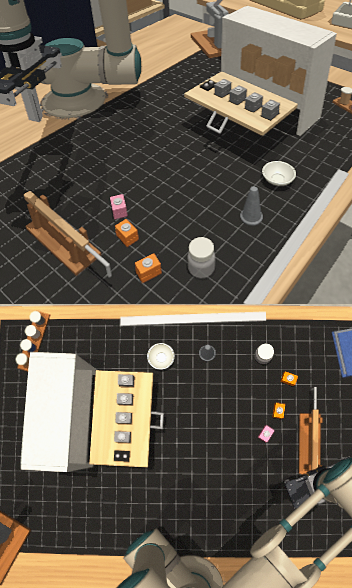

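All four grey blocks sit on seats at (221,85) to (271,108), and no grey ones are left on the mat. The last tap stopped on its guard, so I repeat it and then hand in.

```bash
python3 - <<'E'
from h import *
r.move_to([.4914,.2061,.25],qd(T)); tap(60)
r.move_to([.38,-.2,.35],qd(-1.)); 
for c in ("scene","top"): snap(c); print([m for m in marks("block0",c) if m[1][1]>.15])
print(telemetry.current_t()); r.sign_off()
E
```

```text
tap False die top above seat 0.04156633713177868 [-6.8153 -2.2551 27.7359]
[(0.74, array([0.6052, 0.203 , 0.1256])), (0.62, array([0.6634, 0.2048, 0.1261])), (0.53, array([0.5511, 0.2086, 0.1255])), (0.48, array([0.4893, 0.2123, 0.1227]))]
[(0.73, array([0.6055, 0.2004, 0.128 ])), (0.61, array([0.4906, 0.2075, 0.1258])), (0.47, array([0.5545, 0.3037, 0.0039])), (0.46, array([0.5476, 0.2037, 0.125 ]))]
120.5833
the job is handed in; nothing more can be done
```

The job is done and handed in at about 121 s. I hooked the pole into the eye, swung the flap fully down with it and laid the pole back in both notches, prong down. All four grey blocks from the mat are on studs, one to a seat; one had been knocked aside and I picked it up from its new place. One end seat stays empty, as only four blocks were there.

- **Blocks home:** a press on each die put its top 41.6–41.8 mm above the seat point, against 42 mm nominal. The last block's first press stopped early on the force guard at 42.0 mm; a repeat read 41.6 mm.
- **Final pictures:** all four blocks were seen on their seats. The very last top picture's network missed one block, but the scene camera still reported it.
- **Everything else:** thread, jar and dish still read at their starting positions to within the networks' few millimetres. The orange and pink look-alikes were not touched.
- **Pole:** it tilted about 0.04 rad in the gripper while pulling. After release it lay in both notches, its readings matching the starting pose to a few millimetres.

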